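# Third hand for a model maker: hold a partition wall against its joint

### The job

Take the wall panel with the doorway out of the slotted rack, stand it on the floor of the half-built model on its drawn outline, doorway end away from the long wall, and press its plain end square and tight against the long wall with a steady push of about 10 N, so that I can tape the joint. Never ram it (keep well below 30 N), leave everything else where it is, and finish while still gripping the panel and pressing: do not let go.

Things in the scene. Friction and masses are not known exactly. Their poses are not given: they have to be found in the camera images.
- door_panel_mid (a point): Centre (half-way along and up) of the panel to place: loose pale grey card wall, 130 mm long (y), 10 thick (x), 80 high (z up), 50 to 105 g. Doorway 38 wide, 62 high, open at the foot, 12 to 50 mm from the -y end; from 15 mm on the -y side of this point to the +y end it is solid: grip it there across its thickness, high up. Starts upright in one of the rack's slots
- door_panel_end (a point): Foot of the plain (+y) end of the same panel: middle of its thickness, on the underside, 65 mm to +y and 40 mm below door_panel_mid; same axes. This end goes against the long wall
- door_panel: The same panel, its origin on the underside below its centre (40 mm below door_panel_mid), same axes
- joint_mark (a point): Where the joint comes: on the model floor (6 mm above the table), at the foot of the long wall's inner face, midway between the two blue lines drawn on the paper there. +y points square into the wall, z up. The outline, 130 mm long and as wide as the panel, runs from here to -y: door_panel_end comes here, panel axes as these. The paper is flat (under 1 mm), not in the way
- long_wall: Fixed rigid pale grey card wall of the model, 300 mm long (x), 10 thick, 80 high, two windows, in a steel gluing tray (340 x 260 mm, fence 38 high). Origin at the foot of its inner face, half-way along; +y into the wall. 24 mm cube magnets at its inner side, 98 mm to -x and 123 to +x. Gable wall, also 80 high, 150 mm to -x, runs 145 mm to -y. The joint lies 24 mm to -x to 56 to +x
- rack: Fixed dark wooden rack 236 (x) x 100 mm, 22 mm high; three slots along its y at x = -75, 0 and +75 mm, 11.5 wide, 18 deep (slot floor 4 mm above the table), a panel upright in each, axes as the rack's. Origin on the table under its centre
- window_panel_mid (a point): Centre, half-way up, of another panel in the rack, same size, with a window: leave it
- plain_panel_mid (a point): Centre, half-way up, of another panel in the rack, same size, without opening: leave it
- glue_bottle: White glue bottle, 54 mm in diameter, 150 mm high, loose; origin under its centre: leave it
- pencil_pot: Black pot with pencils, 76 mm in diameter, pencils to 190 mm high, loose; origin under its centre: leave it
- eraser: Pale green eraser, 45 by 22 by 12 mm, loose; origin under its centre: leave it
- try_square: Steel try square lying flat, stock 100 mm, blade 150 mm, 18 mm high, loose; origin under the stock's centre: leave it
Mind the look-alikes: they are no part of the job. What is shaped like the door_panel but purple is not meant.

How it is judged:
By the outcome, as a careful person would: the job done as asked, in the order asked, and still so for the second after the job is handed in, while the arm keeps its last pose, push and grip.
It also fails if it takes over 61 s, if anything falls off the work surface, if the arm or the gripper's body presses on something with over 40 N, if the wrist force passes 120 N, or if a joint passes its speed limit or range.

### The arm

A 6-joint arm with a two-finger parallel gripper is mounted at the origin on the work surface. World frame = base frame: x ahead of the robot, y to its left, z up, the work surface at z = 0. Lengths are in m, angles in rad, forces in N, time in s.
With the tool pointing down it reaches from about 0.35 to 0.975 m from the base axis. Payload 4.9 kg.
Tool frame: the origin (TCP) lies midway between the tips of the shut fingers; the grasp point (between the pads) lies 19 mm behind it; x points along the fingers, y is the direction in which the jaws open and shut, and the axes are right-handed (so a half turn about x gives the same grasp; the last joint's range is limited). The gripper opens to 85 mm and grips with 20 to 120 N. Pads are 22 mm wide; open, the fingers measure 114 mm over their backs; the gripper's body (76 mm by 85 mm) begins 54 mm behind the grasp point. The pads swing forward as they close: fully open they stand 13 mm farther back than shut.
Start: joints at [1.143, 0.053, 1.613, -0, 1.476, -0.119], TCP at [0.19, 0.595, 0.231] pointing down, gripper open.
Joint ranges: [-3.01, 3.01], [-1.01, 2.22], [0.06, 2.58], [-1.02, 4.17], [0.09, 2.62], [-3.14, 3.14]. Speed limits (rad/s): [2.57, 2.57, 3.14, 3.14, 3.14, 3.14].

### API

Orientations are given as a rotation vector (axis times angle).
In Python, from station import ctrl gives the robot as it stands.
- The arm moves only by the shell command python3 -m handwheel 'ROWS' [FORCE]. ROWS is JSON, a list of rows, each a list of 3 entries, a list of its own where there are three numbers: the finger opening in m, from 0 to 0.0854, then the shift along the tool's x, y, z in m, then the turn, a rotation vector about the tool's x, y, z in degrees. In form: [[claw, [dx, dy, dz], [ax, ay, az]], ...]. A call has 1 to 10 rows; each row shifts and turns the commanded pose from where the row before left it, along the tool's axes as they then stand; what a row does not reach is not made up. A row lasts 1/12 s, in which the tool goes at most 41.7 mm and 7.16 degrees, less where a joint would pass 70% of its speed; a pose out of reach is approached as far as the arm can. A call with a gripper value outside its range is refused whole. The fingers move at their own pace and stop on an object; FORCE is the grip in N (left out, the last holds). Time passes only in rows, so rows that do not move let the fingers close. It gives the time, the measured TCP pose, the force and the opening at its end, in the units of the state.
- ctrl.get_obs(): the state, without advancing time (a new reading comes with each control period).
- ctrl.get_image(name): name is "scene" or "side" or "wrist"; returns the picture (384x512x3 uint8, red, green, blue); there is no depth.
- ctrl.camera_params(name): a dict with "vertical_fov" (degrees; the focal length in pixels is half the picture's height over the tangent of half this angle, whatever the lens; pixels are square), "cx", "cy" (the principal point, pixels), "rvec" (rotation vector, rad) and "tvec" (3), from world to camera coordinates, as OpenCV has them; the wrist camera has in their place "T_tool_cam" (4x4, takes a point from camera to tool coordinates, whose origin is the TCP and whose axes are the tool frame's). Camera axes: x right, y down, z forward; pixel columns grow to the right and rows downward; lengths in m; the calibration is good to about 2 mm. A picture is of the moment at which its call begins: read the wrist's pose just before it. camera_params takes no time and is no camera call.
- ctrl.finish_job(): hands the job in, once; it reports no verdict.
Trained networks look in the newest picture that a camera, given by its name, has taken for a name from the list of things; names that differ only in an ending like _2 or _b are one class to them, and where a whole thing is asked for, a point or a joint stands for the part that bears it (a point fixed in the world has none). Each returns a list of dicts, best first, with "score" (0 to 1); they miss things now and then, are a little off and sometimes report something else, mostly with a low value. They report only what shows in the picture. A call takes as long as a camera call. They do not tell look-alikes from the thing itself.
- ctrl.look_for(thing, camera): "box" ([centre column, centre row, width, height] in pixels, round what is visible of it).
- ctrl.silhouettes(thing, camera): "mask" (384x512 bool, what is visible of it) and "box" ([centre column, centre row, width, height] in pixels, round what is visible of it).
- ctrl.tip_of(thing, camera): "centre" ([row, column] in pixels: a listed point, or the origin of a listed thing).
The state is a dict: "t": time; "q": joint angles; "dq": joint speeds; "effort": joint torques, N m; "tool_pos": TCP position; "tool_rot": TCP orientation; "contact_force": force on the tool from outside, world axes, zero at the start; "wrist_torque": the same for the moment, N m; "opening": finger opening in m.
Only numpy, scipy, OpenCV 4.12 (cv2) and the standard library are available. Lean on these libraries where they do the work, as an engineer would, in place of code of your own. Each camera call takes 0.05 s, during which the arm holds its last target.

## Working session

There is one attempt and no reset: what is moved stays moved. The work goes in short steps, Python scripts to look and compute and a shell command to move; the robot and the scene stay as the last step left them, time stands still between calls to the robot, and variables do not carry over. Pictures are saved under pics/ and viewed, and the job is handed in when it is done.

```bash
ls; mkdir -p pics; python3 - <<'E'
from station import ctrl
import cv2
o=ctrl.get_obs()
for k,v in o.items(): print(k,v)
for n in ("scene","side","wrist"):
    im=ctrl.get_image(n); cv2.imwrite(f"pics/{n}0.png",im[:,:,::-1])
    print(n,ctrl.camera_params(n))
E
```

```text
pics
t 0.0
q [ 1.14295725e+00  5.33403252e-02  1.61430209e+00 -6.06485694e-06
  1.47602399e+00 -1.18992962e-01]
dq [ 9.74468919e-04  5.25830029e-05  1.81552119e-03 -9.63882964e-04
  4.79866194e-04  6.28431695e-04]
effort [-1.24998160e-04 -3.93719566e+01 -3.70157647e+01  2.90909611e-05
  7.52463442e-03 -2.37542645e-05]
tool_pos [0.18970713 0.59484875 0.23006845]
tool_rot [ 0.24083606  1.55772556 -0.24398554]
contact_force [0.97367336 0.14675194 0.5353569 ]
wrist_torque [ 2.95782927e-02 -2.00394969e-02 -6.51429645e-05]
opening 0.08577739657302641
scene {'vertical_fov': 52.679081848789046, 'cx': 252.72204824450034, 'cy': 193.50265124803516, 'rvec': array([ 0.67384232,  2.7355845 , -0.9600635 ]), 'tvec': array([ 0.52366685, -0.15848163,  1.64187922])}
side {'vertical_fov': 47.74131054701854, 'cx': 253.2846636391699, 'cy': 190.8470946053072, 'rvec': array([ 2.11148942, -0.60540716,  0.28877434]), 'tvec': array([-0.51779891,  0.21058543,  1.10239564])}
wrist {'vertical_fov': 62.159757806424075, 'cx': 260.17905298359756, 'cy': 186.1305663972826, 'T_tool_cam': array([[ 3.24430102e-04, -3.00970629e-01,  9.53633355e-01,
        -1.43050282e-01],
       [ 9.99998046e-01,  1.95736832e-03,  2.77549967e-04,
         1.00481438e-03],
       [-1.95014611e-03,  9.53631401e-01,  3.00970676e-01,
        -7.77705153e-02],
       [ 0.00000000e+00,  0.00000000e+00,  0.00000000e+00,
         1.00000000e+00]])}
```

View pics/scene0.png

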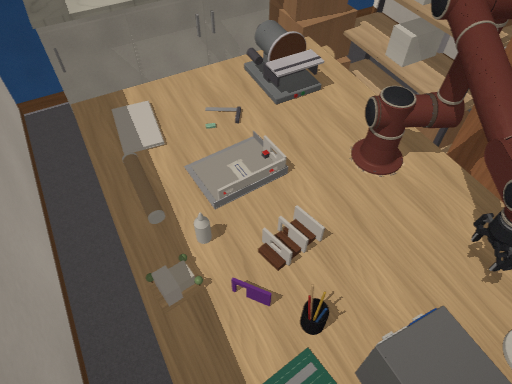

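View pics/side0.png

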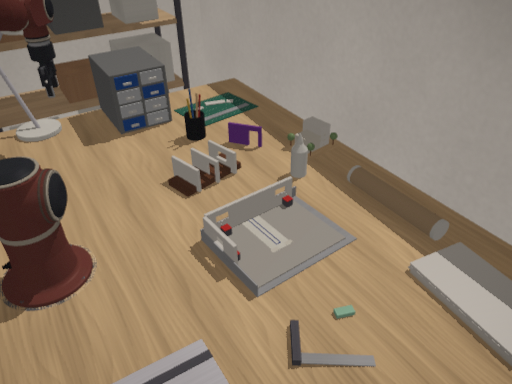

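View pics/wrist0.png

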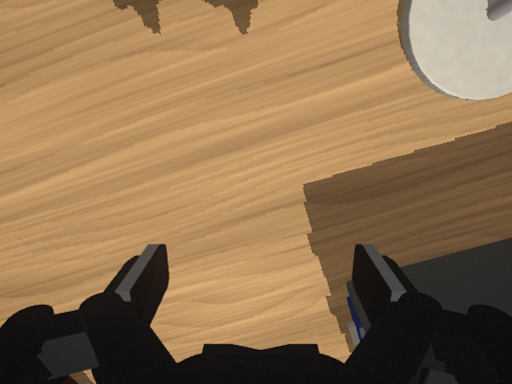

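The scene view shows the rack at about (292,238), the tray at (238,168) and the purple look-alike at (252,291). In the side view the rack is at (205,165) and the tray at (275,235). Next I'll run the networks and enlarge crops.

```bash
cat > h.py <<'E'
import numpy as np, cv2
from scipy.spatial.transform import Rotation as R
from station import ctrl
def cam(name,obs=None):
    p=ctrl.camera_params(name)
    f=192/np.tan(np.radians(p['vertical_fov'])/2)
    K=np.array([[f,0,p['cx']],[0,f,p['cy']],[0,0,1]])
    if 'rvec' in p:
        Rm=cv2.Rodrigues(p['rvec'])[0]; t=p['tvec']
    else:
        o=obs or ctrl.get_obs()
        T=np.eye(4); T[:3,:3]=R.from_rotvec(o['tool_rot']).as_matrix(); T[:3,3]=o['tool_pos']
        W=np.linalg.inv(T@p['T_tool_cam']); Rm=W[:3,:3]; t=W[:3,3]
    return K,Rm,t
def proj(c,P):
    K,Rm,t=c
    q=(np.atleast_2d(P)@Rm.T+t)@K.T
    return q[:,:2]/q[:,2:]
def ray(c,uv):
    K,Rm,t=c
    d=Rm.T@np.linalg.solve(K,[uv[0],uv[1],1.]); return -Rm.T@t, d/np.linalg.norm(d)
def at_z(c,uv,z):
    o,d=ray(c,uv); return o+d*(z-o[2])/d[2]
def tri(c1,u1,c2,u2):
    P1=c1[0]@np.c_[c1[1],c1[2]]; P2=c2[0]@np.c_[c2[1],c2[2]]
    X=cv2.triangulatePoints(P1,P2,np.array(u1,float).reshape(2,1),np.array(u2,float).reshape(2,1))[:,0]
    X=X[:3]/X[3]
    return X, np.linalg.norm(proj(c1,X)[0]-u1)+np.linalg.norm(proj(c2,X)[0]-u2)
def crop(im,x0,y0,x1,y1,s,fn):
    cv2.imwrite(fn,cv2.resize(im[y0:y1,x0:x1,::-1],None,fx=s,fy=s,interpolation=cv2.INTER_CUBIC))
E
python3 - <<'E'
from h import *
cs=cam('scene'); cd=cam('side')
for th in ["door_panel_mid","door_panel_end","joint_mark","long_wall","rack","window_panel_mid","plain_panel_mid"]:
    r={}
    for n in ("scene","side"):
        r[n]=ctrl.tip_of(th,n)[:4]
        print(th,n,[(round(float(a['score']),2),np.round(a['centre'],1).tolist()) for a in r[n]])
    for a in r['scene'][:2]:
        for b in r['side'][:2]:
            X,e=tri(cs,a['centre'][::-1],cd,b['centre'][::-1])
            if e<10: print('   ',X.round(4),round(e,1))
im=cv2.imread('pics/scene0.png')[:,:,::-1]; crop(im,180,130,340,310,3.3,'pics/c_scene.png')
im=cv2.imread('pics/side0.png')[:,:,::-1]; crop(im,160,115,355,275,4,'pics/c_side.png')
print(ctrl.get_obs()['t'])
E
```

```text
door_panel_mid scene [(0.77, [289.8, 250.3]), (0.58, [232.5, 293.3])]
door_panel_mid side [(0.84, [132.2, 244.1])]
    [0.761  0.311  0.0497] 1.8
door_panel_end scene [(0.85, [252.2, 304.4]), (0.59, [305.3, 268.4])]
door_panel_end side [(0.7, [142.8, 230.7]), (0.69, [165.5, 195.1])]
    [0.5277 0.257  0.0115] 0.6
    [ 0.7251  0.3598 -0.0065] 0.1
joint_mark scene [(0.53, [185.9, 248.0]), (0.25, [187.0, 253.0]), (0.17, [114.8, 239.4]), (0.16, [239.5, 292.9])]
joint_mark side [(0.68, [221.6, 248.0])]
    [ 0.5438 -0.098  -0.0011] 8.3
    [ 0.5374 -0.0912 -0.0037] 2.5
long_wall scene [(0.81, [183.7, 251.9])]
long_wall side [(0.9, [219.5, 252.9]), (0.24, [176.1, 181.8])]
    [ 0.5429 -0.1018  0.0086] 0.4
rack scene [(0.85, [239.9, 289.3]), (0.37, [243.5, 274.9])]
rack side [(0.98, [177.1, 207.9]), (0.71, [178.3, 182.5])]
    [ 0.5413  0.1846 -0.0016] 0.3
window_panel_mid scene [(0.86, [245.5, 275.6]), (0.2, [118.2, 237.0])]
window_panel_mid side [(0.94, [154.6, 221.6])]
    [0.6122 0.2092 0.0509] 1.6
plain_panel_mid scene [(0.59, [223.6, 306.5])]
plain_panel_mid side [(0.81, [176.3, 185.7])]
    [0.4627 0.1741 0.035 ] 2.2
0.85
```

View pics/c_scene.png

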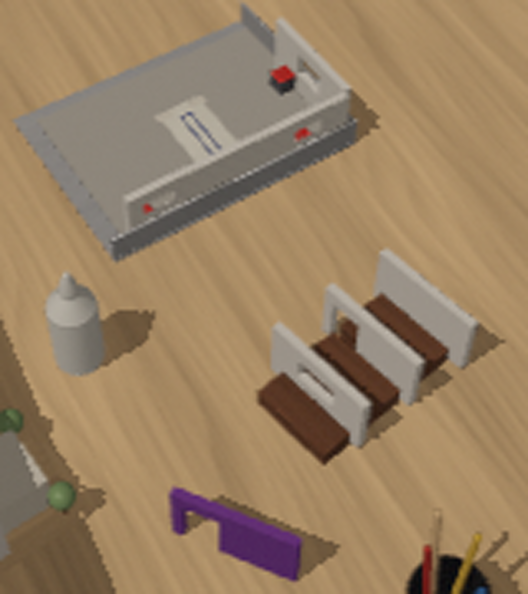

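View pics/c_side.png

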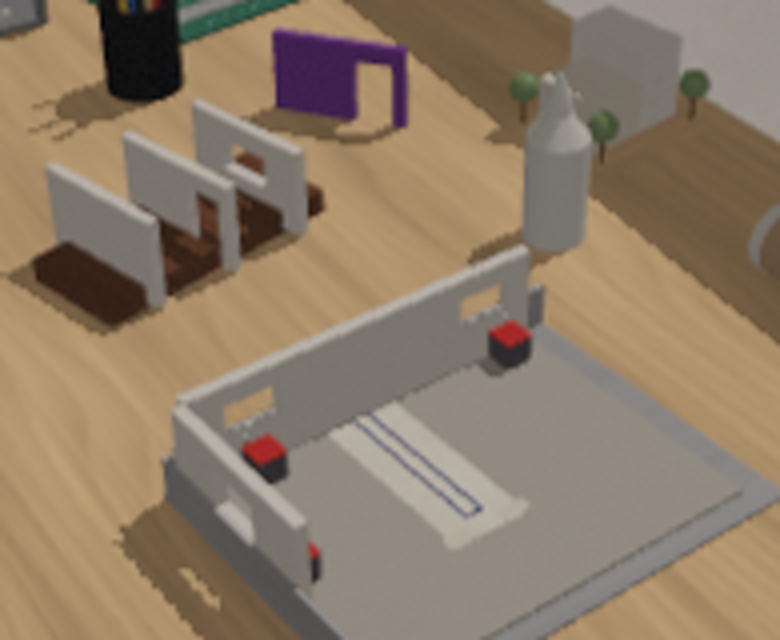

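Candidates in the scene view: the purple panel at (252,291) is excluded by its colour. In the rack, the front panel at (275,245) has a window and the rear one at (306,224) is plain. The middle one at (293,233) is grey with a doorway at its tray-side (-y) end, so that is the panel. The networks' door_panel_mid at scene (250,290) is the purple one.

Next I'll work out a wrist view over the rack.

```bash
python3 - <<'E'
from h import *
cs=cam('scene'); cd=cam('side')
o=ctrl.get_obs(); Rt=R.from_rotvec(o['tool_rot']).as_matrix(); print(Rt.round(3))
im=cv2.imread('pics/scene0.png')[:,:,::-1]; crop(im,250,195,340,285,8,'pics/c_rack.png')
for th in ["pencil_pot","glue_bottle"]:
    a=ctrl.tip_of(th,'scene')[0]; b=ctrl.tip_of(th,'side')[0]
    print(th,tri(cs,a['centre'][::-1],cd,b['centre'][::-1]), a['score'],b['score'])
# rough yaw: panels tops px scene (crop 3.3, off 180,130)
def px(u,v): return (180+u/3.3,130+v/3.3)
for A,B in [((279,325),(368,400)),((329,288),(420,364)),((383,252),(472,325))]:
    p=at_z(cs,px(*A),.084);q=at_z(cs,px(*B),.084); d=q-p; print(p.round(3),q.round(3),np.linalg.norm(d),np.degrees(np.arctan2(-d[0],d[1])))
E
```

```text
[[ 0.     0.304  0.953]
 [ 0.     0.953 -0.304]
 [-1.     0.     0.   ]]
pencil_pot (array([0.63621312, 0.47641415, 0.01773442]), np.float64(1.8223385162461727)) 0.73 0.59
glue_bottle (array([0.79884371, 0.03256577, 0.00856662]), np.float64(0.5734702062006011)) 0.6 0.67
[0.626 0.15  0.084] [0.591 0.267 0.084] 0.1223991447958243 16.544017581660135
[0.558 0.133 0.084] [0.524 0.256 0.084] 0.12704458742385635 15.440005290127782
[0.483 0.119 0.084] [0.451 0.241 0.084] 0.12570631726915946 14.520664766006169
```

View pics/c_rack.png

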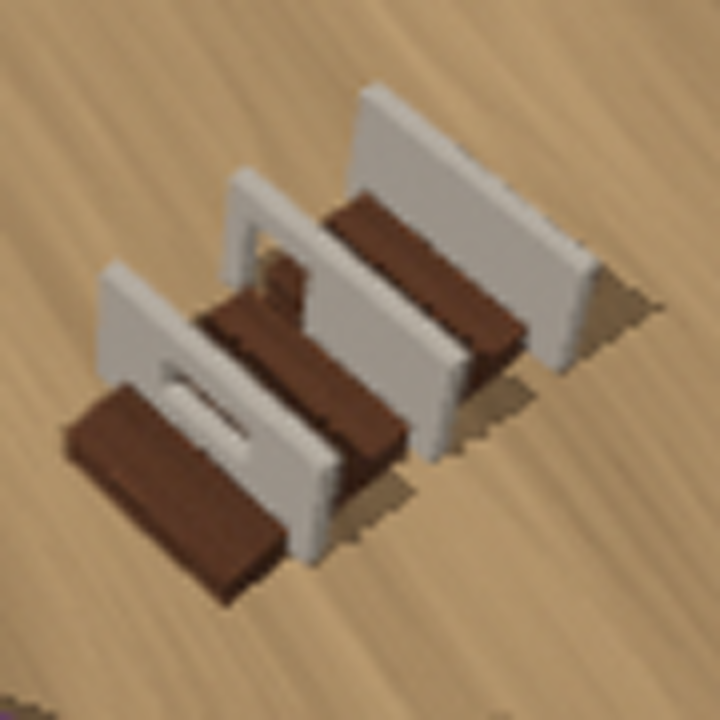

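The crop confirms it: the middle panel is pale grey with the doorway at its tray-side end (crop (255,250)). Its top runs from crop (240,180) to (460,360). I'll move above it.

```bash
python3 -m handwheel '[[0.0854,[-0.0015,-0.0196,0.0326],[0,0,0]],[0.0854,[-0.0015,-0.0196,0.0326],[0,0,0]],[0.0854,[-0.0015,-0.0196,0.0326],[0,0,0]],[0.0854,[-0.0015,-0.0196,0.0326],[0,0,0]],[0.0854,[-0.0015,-0.0196,0.0326],[0,0,0]],[0.0854,[-0.0015,-0.0196,0.0326],[0,0,0]],[0.0854,[-0.0015,-0.0196,0.0326],[0,0,0]]]' 60
python3 -m handwheel '[[0.0854,[-0.0015,-0.0196,0.0326],[0,0,0]],[0.0854,[-0.0015,-0.0196,0.0326],[0,0,0]],[0.0854,[-0.0015,-0.0196,0.0326],[0,0,0]],[0.0854,[-0.0015,-0.0196,0.0326],[0,0,0]],[0.0854,[-0.0015,-0.0196,0.0326],[0,0,0]],[0.0854,[-0.0015,-0.0196,0.0326],[0,0,0]],[0.0854,[-0.0015,-0.0196,0.0326],[0,0,0]]]'
python3 -m handwheel '[[0.0854,[0,0,0],[7.1,0,0]],[0.0854,[0,0,0],[7.1,0,0]],[0.0854,[0,0,0],[7.1,0,0]],[0.0854,[0,0,0],[7.1,0,0]],[0.0854,[0,0,0],[7.1,0,0]],[0.0854,[0,0,0],[7.1,0,0]],[0.0854,[0,0,0],[7.1,0,0]],[0.0854,[0,0,0],[7.1,0,0]],[0.0854,[0,0,0],[0,0,0]],[0.0854,[0,0,0],[0,0,0]]]'
python3 - <<'E'
from h import *
o=ctrl.get_obs(); print(o['t'],o['tool_pos'],R.from_rotvec(o['tool_rot']).as_matrix().round(3))
im=ctrl.get_image('wrist'); cv2.imwrite('pics/w1.png',im[:,:,::-1])
np.savez('w1.npz',p=o['tool_pos'],r=o['tool_rot'])
c=cam('wrist',o)
for th in ["door_panel_mid","door_panel_end","window_panel_mid","plain_panel_mid","rack"]:
    print(th,[(round(float(a['score']),2),np.round(a['centre'],1).tolist()) for a in ctrl.tip_of(th,'wrist')[:3]])
E
```

```text
t: 1.63
tool_pos: [0.3665, 0.3939, 0.2421]
tool_rot: [0.242, 1.557, -0.242]
contact_force: [0.9, -0.3, 0.1]
opening: 0.0852
t: 2.22
tool_pos: [0.5424, 0.1937, 0.2526]
tool_rot: [0.243, 1.557, -0.242]
contact_force: [1.4, 0.2, 0.5]
opening: 0.0857
t: 3.05
tool_pos: [0.5414, 0.1953, 0.2524]
tool_rot: [1.005, 1.326, -1.005]
contact_force: [0.4, -0.4, 0.1]
opening: 0.085
3.05 [0.54137614 0.19530254 0.25237575] [[ 0.     0.963  0.27 ]
 [ 0.     0.27  -0.963]
 [-1.     0.     0.   ]]
door_panel_mid [(0.63, [109.4, 483.5])]
door_panel_end [(0.83, [96.2, 255.1]), (0.71, [52.4, 451.7])]
window_panel_mid [(0.83, [162.2, 322.5])]
plain_panel_mid [(0.83, [152.0, 191.2])]
rack [(0.93, [148.8, 259.1])]
```

View pics/w1.png

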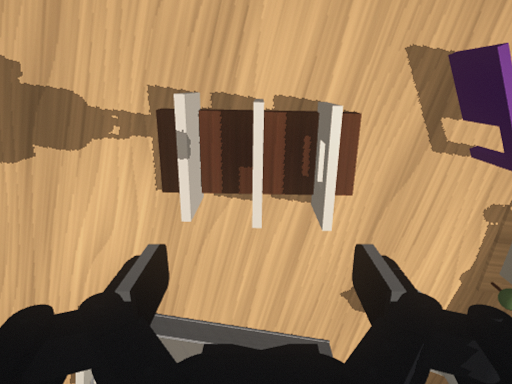

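The wrist view shows the three panel tops edge-on. The middle (door) panel runs from (258,101) at the plain end to (257,227) at the doorway end, and the rack lies between columns 157 and 360. I'll measure it with a white threshold and minAreaRect.

```bash
python3 - <<'E'
from h import *
z=np.load('w1.npz'); o=dict(tool_pos=z['p'],tool_rot=z['r']); c=cam('wrist',o)
im=cv2.imread('pics/w1.png'); 
m=(im.min(2)>170).astype(np.uint8)[:,:]; m[:,:235]=0; m[:,285:]=0; m[:85]=0; m[240:]=0
n,l,s,_=cv2.connectedComponentsWithStats(m); k=1+np.argmax(s[1:,4]); ys,xs=np.where(l==k); print(s[k])
for y in range(96,232,6): 
    r=xs[ys==y]; print(y,r.min() if len(r) else None,r.max() if len(r) else None,end='; ')
b=cv2.boxPoints(cv2.minAreaRect(np.c_[xs,ys].astype(np.float32)))
print()
P=np.array([at_z(c,q,.084) for q in b]);print(b.round(1),P.round(4))
L=np.array([at_z(c,(x,y),.084)[:2] for x,y in zip(xs,ys)])
mu=L.mean(0); d=np.linalg.svd(L-mu)[2][0]; d*=np.sign(d[1]); t=(L-mu)@d; n=np.array([d[1],-d[0]])
w=(L-mu)@n
print('yaw',np.degrees(np.arctan2(-d[0],d[1])),'len',t.min(),t.max(),'w',np.percentile(w,[1,99]),'mid',mu+d*(t.min()+t.max())/2)
E
```

```text
[ 252  102   12  126 1200]
96 None None; 102 254 259; 108 254 263; 114 254 263; 120 254 263; 126 254 263; 132 254 262; 138 254 262; 144 254 262; 150 253 262; 156 253 262; 162 253 262; 168 253 262; 174 253 262; 180 253 261; 186 253 261; 192 253 261; 198 253 261; 204 253 261; 210 253 261; 216 252 261; 222 252 261; 228 None None; 
[[251.4 227. ]
 [253.9 101.9]
 [263.5 102.1]
 [261.  227.2]] [[0.5502 0.1293 0.084 ]
 [0.5184 0.2547 0.084 ]
 [0.5272 0.257  0.084 ]
 [0.5602 0.1319 0.084 ]]
yaw 14.726982610673057 len -0.0678243968968189 0.061599365716273384 w [-0.00475814  0.00468444] mid [0.53909326 0.19325543]
```

Measured length is 129 mm, width about 10 mm and yaw 14.7°, which fits the given panel. I'll descend part-way, 10 mm towards the plain end of the centre (over its centre of mass), with the fingers partly shut.

```bash
python3 -m handwheel '[[0.05,[0,-0.0027,-0.0086],[0.94,0,0]],[0.05,[0.026,0,0],[0,0,0]],[0.05,[0.026,0,0],[0,0,0]],[0.05,[0.026,0,0],[0,0,0]],[0.05,[0.026,0,0],[0,0,0]],[0.05,[0.026,0,0],[0,0,0]],[0.05,[0,0,0],[0,0,0]],[0.05,[0,0,0],[0,0,0]]]' 60
python3 - <<'E'
from h import *
o=ctrl.get_obs(); print(o['t'],o['tool_pos'],R.from_rotvec(o['tool_rot']).as_matrix().round(4))
im=ctrl.get_image('wrist'); cv2.imwrite('pics/w2.png',im[:,:,::-1]); c=cam('wrist',o)
T=R.from_rotvec(o['tool_rot']).as_matrix()
d=np.array([-0.2542,0.9671]); mid=np.array([.53909,.19326])
for a in (-.065,.065):
  for w in(-.005,.005): print(proj(c,np.r_[mid+d*a+w*np.array([d[1],-d[0]]),.084]).round(1))
E
```

```text
t: 4.02
tool_pos: [0.5353, 0.2026, 0.1209]
tool_rot: [1.018, 1.321, -1.022]
contact_force: [0.5, -1.4, 0.1]
opening: 0.0498
4.0167 [0.53527778 0.20258515 0.12085535] [[-3.700e-03  9.677e-01  2.519e-01]
 [-9.000e-04  2.519e-01 -9.678e-01]
 [-1.000e+00 -3.800e-03 -1.000e-04]]
[[255.  320.6]]
[[269.6 320.6]]
[[253.7 129. ]]
[[271.6 129.1]]
```

View pics/w2.png

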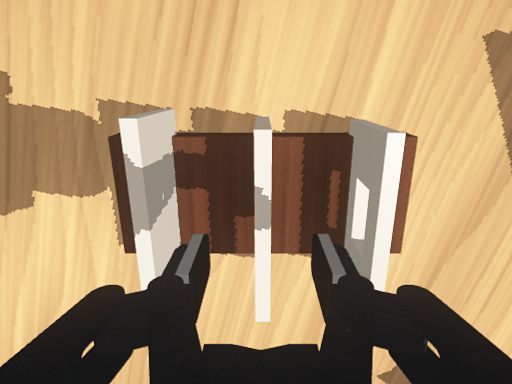

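The panel is where predicted (columns 254–272 at row 129), and the fingers straddle it without touching the neighbours. I'll correct 1.2 mm sideways, descend and grip.

```bash
python3 -m handwheel '[[0.05,[0.018,0.0012,0],[0,0,0]],[0.05,[0.018,0,0],[0,0,0]],[0.05,[0.018,0,0],[0,0,0]],[0.05,[0.017,0,0],[0,0,0]],[0.05,[0,0,0],[0,0,0]],[0.05,[0,0,0],[0,0,0]],[0.05,[0,0,0],[0,0,0]]]' 60
python3 -m handwheel '[[0.0,[0,0,0],[0,0,0]],[0.0,[0,0,0],[0,0,0]],[0.0,[0,0,0],[0,0,0]],[0.0,[0,0,0],[0,0,0]],[0.0,[0,0,0],[0,0,0]],[0.0,[0,0,0],[0,0,0]],[0.0,[0,0,0],[0,0,0]],[0.0,[0,0,0],[0,0,0]]]' 60
python3 - <<'E'
from h import *
o=ctrl.get_obs(); print(o['t'],o['tool_pos'],R.from_rotvec(o['tool_rot']).as_matrix().round(4),o['contact_force'],o['wrist_torque'],o['opening'])
im=ctrl.get_image('wrist'); cv2.imwrite('pics/w3.png',im[:,:,::-1])
im=ctrl.get_image('side'); crop(im,140,100,300,220,4,'pics/s3.png')
E
```

```text
t: 4.65
tool_pos: [0.5395, 0.2036, 0.054]
tool_rot: [1.022, 1.316, -1.017]
contact_force: [0.3, -0.8, 0.5]
opening: 0.0497
t: 5.32
tool_pos: [0.5377, 0.2032, 0.0525]
tool_rot: [1.019, 1.319, -1.02]
contact_force: [-3.3, -1.4, 5.7]
opening: 0.0094
5.3167 [0.53766223 0.20318477 0.05254439] [[-4.000e-04  9.678e-01  2.518e-01]
 [-2.000e-04  2.518e-01 -9.678e-01]
 [-1.000e+00 -4.000e-04  1.000e-04]] [-3.34745023 -1.35477671  5.69070029] [-0.20290054  0.6392379   0.03722897] 0.009379501832743165
```

View pics/w3.png

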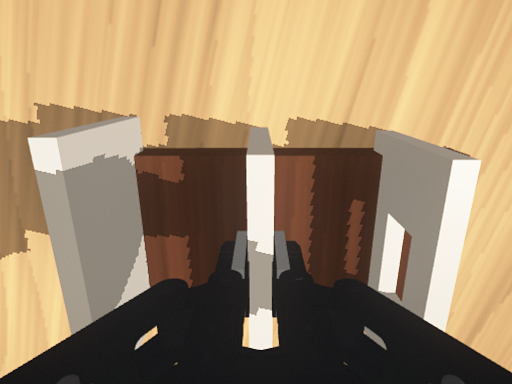

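View pics/s3.png

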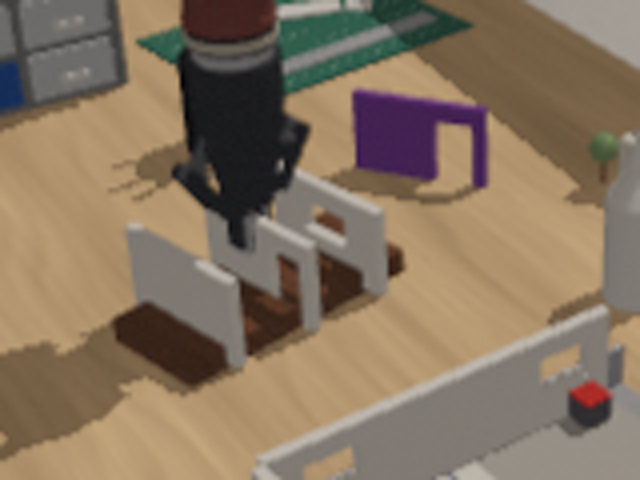

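The panel is gripped (opening 9.4 mm) high on the solid part, clear of both neighbours. I'll lift gently and get a first estimate of the long wall from the fixed cameras.

```bash
python3 -m handwheel '[[0.0,[-0.004,0,0],[0,0,0]],[0.0,[-0.008,0,0],[0,0,0]],[0.0,[-0.01,0,0],[0,0,0]],[0.0,[-0.012,0,0],[0,0,0]],[0.0,[-0.02,0,0],[0,0,0]],[0.0,[-0.025,0,0],[0,0,0]],[0.0,[-0.025,0,0],[0,0,0]],[0.0,[-0.026,0,0],[0,0,0]],[0.0,[0,0,0],[0,0,0]],[0.0,[0,0,0],[0,0,0]]]' 60
python3 - <<'E'
from h import *
o=ctrl.get_obs(); print(o['t'],o['tool_pos'],o['contact_force'],o['wrist_torque'],o['opening'])
im=ctrl.get_image('wrist'); cv2.imwrite('pics/w4.png',im[:,:,::-1])
im=ctrl.get_image('side'); cv2.imwrite('pics/side4.png',im[:,:,::-1]); crop(im,160,170,320,280,5,'pics/s4.png')
im=ctrl.get_image('scene'); crop(im,180,130,300,210,6,'pics/sc4.png')
E
```

```text
t: 6.25
tool_pos: [0.5392, 0.2036, 0.1847]
tool_rot: [1.023, 1.315, -1.015]
contact_force: [0.1, 0.2, -2.2]
opening: 0.0091
6.25 [0.53920285 0.20355319 0.184738  ] [ 0.07754282  0.16507323 -2.15446351] [ 0.02157563  0.05085466 -0.00169775] 0.009142275841352663
```

View pics/w4.png

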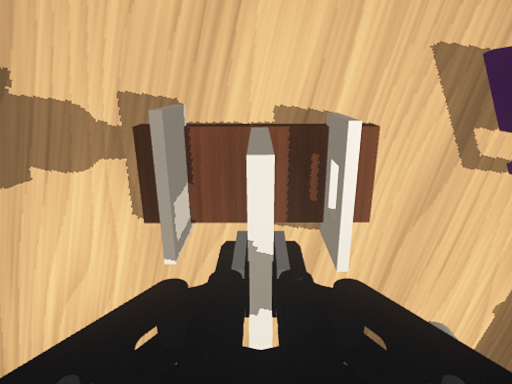

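View pics/s4.png

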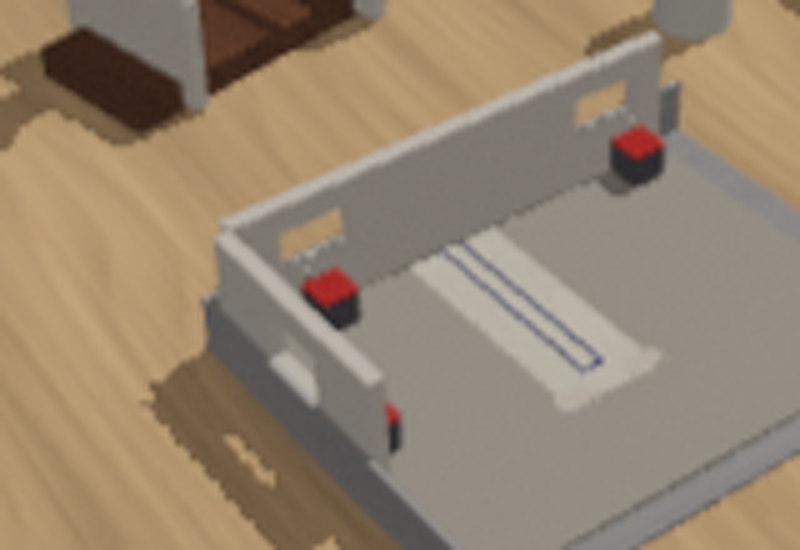

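View pics/sc4.png

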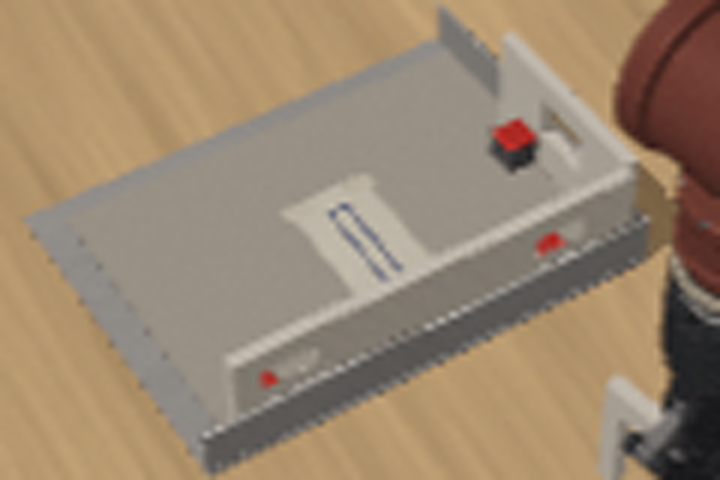

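In the side crop, the blue outline runs from (454,247) at the wall foot to (594,366) at its far end. The wall foot passes through (413,268) and (600,181). The panel hangs level from the fingers.

```bash
python3 - <<'E'
from h import *
cs=cam('scene'); cd=cam('side')
f=lambda u,v:(160+u/5,170+v/5)
g=lambda u,v:(180+u/6,130+v/6)
J=at_z(cd,f(454,247),.006);E=at_z(cd,f(594,366),.006); d=J-E
print(J.round(4),E.round(4),np.linalg.norm(d),np.degrees(np.arctan2(-d[0],d[1])))
A=at_z(cd,f(413,268),.006);B=at_z(cd,f(585,188),.006);d=B-A;print('wall foot',A.round(4),B.round(4),np.degrees(np.arctan2(d[1],d[0])))
print('scene far',at_z(cs,g(340,208),.006).round(4),'near',at_z(cs,g(392,275),.006).round(4))
A=at_z(cs,g(230,355),.086);B=at_z(cs,g(632,163),.086);d=A-B;print('scene wall top',A,B,np.linalg.norm(d),np.degrees(np.arctan2(d[1],d[0])))
E
```

```text
[ 0.5402 -0.0956  0.006 ] [ 0.5508 -0.2241  0.006 ] 0.1289845122835952 4.725196102843036
wall foot [ 0.5105 -0.0992  0.006 ] [ 0.6354 -0.0899  0.006 ] 4.267715997717534
scene far [ 0.5491 -0.2233  0.006 ] near [ 0.5453 -0.1523  0.006 ]
scene wall top [ 0.69347966 -0.07709289  0.086     ] [ 0.39396095 -0.1035188   0.086     ] 0.300682206443952 5.042029902572234
```

The joint is at about (0.540,-0.096) with yaw about 4.7–5.0°, and both cameras agree (outline 129 mm, wall 301 mm long). I'll carry the panel high over the wall, turn it 10°, and look with the wrist camera.

```bash
python3 -m handwheel '[[0.0,[0,-0.004,0.017],[0,0,0]],[0.0,[0,-0.0078,0.0332],[0,0,0]],[0.0,[0,-0.0078,0.0332],[0,0,0]],[0.0,[0,-0.0078,0.0332],[0,0,0]],[0.0,[0,-0.0078,0.0332],[0,0,0]],[0.0,[0,-0.0078,0.0332],[0,0,0]],[0.0,[0,-0.0078,0.0332],[0,0,0]]]' 60
python3 -m handwheel '[[0.0,[0,-0.0078,0.0332],[0,0,0]],[0.0,[0,-0.0078,0.0332],[0,0,0]],[0.0,[0,-0.0078,0.0332],[0,0,0]],[0.0,[0,-0.0078,0.0332],[0,0,0]],[0.0,[0,-0.0078,0.0332],[0,0,0]],[0.0,[0,-0.004,0.017],[0,0,0]],[0.0,[0,0,0],[5,0,0]],[0.0,[0,0,0],[5,0,0]],[0.0,[0,0,0],[0,0,0]],[0.0,[0,0,0],[0,0,0]]]'
python3 - <<'E'
from h import *
o=ctrl.get_obs(); print(o['t'],o['tool_pos'],R.from_rotvec(o['tool_rot']).as_matrix().round(4),o['contact_force'],o['wrist_torque'],o['opening'])
im=ctrl.get_image('wrist'); cv2.imwrite('pics/w5.png',im[:,:,::-1])
np.savez('w5.npz',p=o['tool_pos'],r=o['tool_rot'])
E
```

```text
t: 6.98
tool_pos: [0.5415, -0.0202, 0.1793]
tool_rot: [1.019, 1.322, -1.022]
contact_force: [0.9, 0.7, -1.1]
opening: 0.0088
t: 7.82
tool_pos: [0.5464, -0.2064, 0.1795]
tool_rot: [1.149, 1.25, -1.15]
contact_force: [-0.6, -0.1, -0.8]
opening: 0.0094
7.8167 [ 0.54644857 -0.20643345  0.17954828] [[-0.0026  0.9967  0.0817]
 [ 0.0014  0.0817 -0.9967]
 [-1.     -0.0025 -0.0016]] [-0.59921007 -0.08766473 -0.8295296 ] [0.00488767 0.05152903 0.00478563] 0.009440321352331403
```

View pics/w5.png

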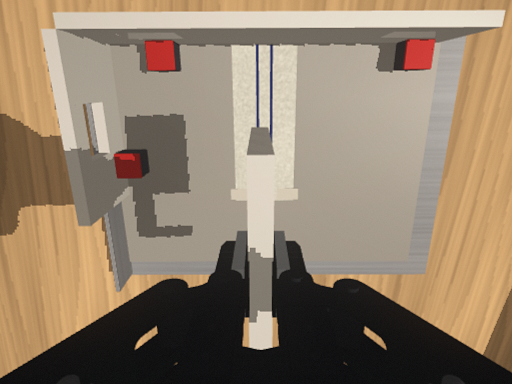

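The wrist view shows the two blue lines at columns 257 and 272 (rows 44–130), the wall foot at about row 44, and the held panel's plain-end foot at about (261,128). I'll measure these precisely.

```bash
cat > meas.py <<'E'
from h import *
def lines(im,c,r0,r1):
    b=im[:,:,2].astype(int)-im[:,:,0].astype(int)   # RGB
    P=[[],[]]
    for y in range(r0,r1):
        xs=np.where(b[y,225:305]>20)[0]+225
        if len(xs)<2: continue
        g=np.split(xs,np.where(np.diff(xs)>3)[0]+1)
        if len(g)!=2: continue
        for k in (0,1):
            w=b[y,g[k]].astype(float); P[k].append(at_z(c,((g[k]*w).sum()/w.sum(),y),.006)[:2])
    return [np.array(p) for p in P]
def fit(P):
    m=P.mean(0); d=np.linalg.svd(P-m)[2][0]; return m,d
E
python3 - <<'E'
from meas import *
z=np.load('w5.npz'); o=dict(tool_pos=z['p'],tool_rot=z['r']); c=cam('wrist',o)
im=cv2.imread('pics/w5.png')[:,:,::-1]
L=lines(im,c,44,128); print(len(L[0]))
ms=[]
for p in L:
    m,d=fit(p); d*=np.sign(d[1]); ms.append(m); print('line',m.round(4),'yaw',np.degrees(np.arctan2(-d[0],d[1])), 'x at y=-.0956', m[0]+d[0]/d[1]*(-.0956-m[1]))
print('gap',np.linalg.norm(ms[0]-ms[1]))
# wall: top-white -> gray edge, and foot edge
g=cv2.cvtColor(im,cv2.COLOR_RGB2GRAY).astype(int)
for x in (90,120,220,225,240,290,300,340,360,450):
    print(x,[(y,g[y,x]) for y in range(10,52,1)][0:0], g[8:52,x].tolist())
E
```

```text
82
line [ 0.5361 -0.129 ] yaw 5.2239209579935695 x at y=-.0956 0.5330576228280403
line [ 0.5491 -0.1279] yaw 5.0609943488490545 x at y=-.0956 0.546231564353659
gap 0.013027300532213454
90 [] [165, 164, 164, 172, 194, 206, 205, 205, 205, 203, 205, 205, 205, 205, 206, 205, 205, 207, 206, 210, 183, 96, 103, 103, 103, 103, 103, 103, 104, 101, 117, 151, 159, 159, 160, 158, 158, 158, 159, 158, 159, 158, 158, 158]
120 [] [147, 145, 145, 165, 200, 209, 208, 206, 208, 209, 208, 207, 208, 208, 207, 208, 208, 208, 210, 212, 184, 100, 102, 103, 103, 104, 104, 108, 111, 105, 104, 103, 104, 106, 106, 100, 88, 85, 114, 156, 151, 152, 152, 150]
220 [] [162, 161, 166, 194, 218, 216, 216, 216, 216, 216, 215, 216, 217, 216, 216, 215, 216, 216, 220, 204, 143, 101, 104, 107, 107, 108, 106, 107, 106, 106, 108, 108, 107, 108, 106, 103, 91, 126, 164, 163, 161, 161, 160, 159]
225 [] [178, 178, 181, 202, 218, 218, 217, 216, 216, 217, 216, 217, 217, 217, 217, 217, 218, 218, 220, 204, 144, 101, 106, 107, 107, 107, 105, 106, 106, 108, 108, 107, 107, 107, 106, 103, 97, 92, 121, 163, 160, 160, 162, 160]
240 [] [17
[... 649 characters left out ...]
 168, 167, 169, 168]
340 [] [163, 164, 181, 216, 222, 222, 221, 221, 221, 222, 221, 221, 222, 222, 223, 222, 222, 223, 226, 197, 96, 103, 105, 105, 106, 105, 106, 106, 106, 105, 103, 106, 106, 107, 105, 94, 128, 176, 171, 169, 170, 169, 171, 171]
360 [] [153, 151, 174, 213, 223, 222, 222, 220, 222, 223, 222, 222, 222, 223, 222, 223, 223, 224, 220, 173, 99, 104, 105, 105, 105, 104, 107, 105, 105, 107, 106, 106, 105, 106, 101, 119, 162, 174, 172, 173, 171, 173, 171, 172]
450 [] [166, 171, 198, 226, 223, 223, 223, 223, 224, 224, 225, 224, 225, 225, 224, 226, 225, 229, 215, 146, 95, 101, 103, 103, 103, 104, 102, 103, 104, 104, 103, 134, 171, 168, 164, 166, 167, 167, 167, 169, 168, 165, 163, 165]
```

```bash
python3 - <<'E'
from meas import *
z=np.load('w5.npz'); o=dict(tool_pos=z['p'],tool_rot=z['r']); c=cam('wrist',o)
im=cv2.imread('pics/w5.png')[:,:,::-1]
g=cv2.cvtColor(im,cv2.COLOR_RGB2GRAY).astype(float)
def cross(x,r0,r1,th,fall):
    for y in range(r0,r1):
        a,b=g[y,x],g[y+1,x]
        if (a>th>=b) if fall else (a<th<=b): return y+(th-a)/(b-a)
T=[];F=[]
for x in range(100,480):
    y=cross(x,20,40,150,True)
    if y: T.append(at_z(c,(x,y),.086)[:2])
for x in [*range(190,232),*range(235,254),*range(275,295),*range(300,375)]:
    y=cross(x,38,52,140,False)
    if y: F.append(at_z(c,(x,y),.006)[:2])
mid=None
for n,P in (('top',T),('foot',F)):
    P=np.array(P); k=np.polyfit(P[:,0],P[:,1],1); k=np.polyfit(*(P[abs(P[:,1]-np.polyval(k,P[:,0]))<.0015].T),1)
    print(n,len(P),'yaw',np.degrees(np.arctan(k[0])),'y at x=.5396',np.polyval(k,.5396),'x=.4',np.polyval(k,.4))
# panel end in hand
zf=o['tool_pos'][2]-.0485
print('end foot',[at_z(c,(u,128),zf).round(4) for u in (249,271)],'end top',[at_z(c,(u,154),zf+.08).round(4) for u in (247,274)])
T=R.from_rotvec(o['tool_rot']).as_matrix()
for u,v,zz in ((249,128,zf),(271,128,zf),(247,154,zf+.08),(274,154,zf+.08)):
    print('tool coords',(T.T@(at_z(c,(u,v),zz)-o['tool_pos'])).round(4))
for x in (262,): print(g[120:160,x].round().tolist())
for y in (129,132,140,160,230,300,340): print(y,g[y,240:282].round().astype(int).tolist())
E
```

```text
top 380 yaw 4.994570534584977 y at x=.5396 -0.09111354437565466 x=.4 -0.10331363187581112
foot 156 yaw 5.125369096107899 y at x=.5396 -0.09275596848927022 x=.4 -0.10527724265918013
end foot [array([ 0.535 , -0.1531,  0.131 ]), array([ 0.5481, -0.152 ,  0.131 ])] end top [array([ 0.5372, -0.1521,  0.211 ]), array([ 0.5467, -0.1512,  0.211 ])]
tool coords [ 0.0486 -0.0069 -0.0541]
tool coords [ 0.0486  0.0062 -0.0541]
tool coords [-0.0314 -0.0049 -0.055 ]
tool coords [-0.0314  0.0047 -0.055 ]
[212.0, 207.0, 211.0, 212.0, 216.0, 220.0, 204.0, 150.0, 114.0, 116.0, 118.0, 120.0, 117.0, 117.0, 116.0, 118.0, 119.0, 121.0, 118.0, 120.0, 119.0, 118.0, 116.0, 116.0, 116.0, 119.0, 120.0, 119.0, 119.0, 119.0, 120.0, 121.0, 116.0, 115.0, 137.0, 191.0, 219.0, 216.0, 216.0, 216.0]
129 [207, 205, 208, 214, 215, 209, 208, 210, 207, 211, 201, 132, 114, 119, 118, 118, 118, 120, 116, 118, 116, 116, 116, 116, 116, 118, 118, 114, 155, 184, 47, 63, 151, 225, 217, 215, 209, 208, 210, 214, 218, 221]
132 [216, 215, 211, 210, 206, 201, 203, 205, 206, 204, 172, 111, 116, 116, 117, 118, 116, 117, 120, 116, 119, 
[... 449 characters left out ...]
5, 216, 216, 217, 217, 217, 217, 215, 216, 216, 214, 218, 219, 219, 215, 214, 213]
230 [141, 140, 142, 140, 140, 140, 135, 167, 217, 214, 213, 213, 214, 213, 213, 214, 213, 214, 213, 214, 213, 213, 212, 213, 214, 213, 213, 213, 214, 212, 214, 213, 215, 199, 133, 140, 141, 142, 142, 141, 142, 141]
300 [21, 23, 22, 24, 25, 21, 25, 24, 16, 66, 129, 122, 122, 122, 124, 124, 122, 123, 122, 125, 123, 125, 121, 124, 123, 124, 122, 123, 123, 121, 126, 105, 15, 26, 25, 25, 26, 23, 23, 24, 22, 24]
340 [18, 12, 74, 154, 164, 169, 168, 165, 171, 199, 210, 210, 208, 209, 208, 208, 208, 209, 209, 209, 209, 208, 209, 207, 210, 209, 209, 208, 208, 209, 210, 204, 178, 153, 155, 157, 157, 154, 111, 9, 19, 19]
```

The estimates agree: outline midline x = 0.5396 at the wall, wall face at y ≈ -0.092 (foot -0.0928, top -0.0911), yaw 5.05°. The panel sits straight in the hand, with its end 54–55 mm ahead of the TCP. I'll correct yaw by -0.4°, move +3.4 mm sideways, go forward to a 12 mm gap, then descend most of the way.

```bash
python3 -m handwheel '[[0.0,[0,0.0034,0],[-0.4,0,0]],[0.0,[0,0,-0.016],[0,0,0]],[0.0,[0,0,-0.016],[0,0,0]],[0.0,[0,0,-0.015],[0,0,0]],[0.0,[0,0,0],[0,0,0]],[0.0,[0.02,0,0],[0,0,0]],[0.0,[0.025,0,0],[0,0,0]],[0.0,[0.025,0,0],[0,0,0]],[0.0,[0.02,0,0],[0,0,0]],[0.0,[0,0,0],[0,0,0]]]' 60
python3 -m handwheel '[[0.0,[0,0,0],[0,0,0]],[0.0,[0,0,0],[0,0,0]],[0.0,[0,0,0],[0,0,0]]]'
python3 - <<'E'
from h import *
o=ctrl.get_obs(); print(o['t'],o['tool_pos'],R.from_rotvec(o['tool_rot']).as_matrix().round(4),o['contact_force'],o['wrist_torque'],o['opening'])
im=ctrl.get_image('wrist'); cv2.imwrite('pics/w6.png',im[:,:,::-1])
np.savez('w6.npz',p=o['tool_pos'],r=o['tool_rot'])
im=ctrl.get_image('side'); cv2.imwrite('pics/side6.png',im[:,:,::-1]); crop(im,180,150,320,280,5,'pics/s6.png')
E
```

```text
t: 8.7
tool_pos: [0.5431, -0.1575, 0.0861]
tool_rot: [1.143, 1.258, -1.148]
contact_force: [-1.0, 0.8, -2.2]
opening: 0.0091
t: 8.95
tool_pos: [0.548, -0.1601, 0.0937]
tool_rot: [1.145, 1.245, -1.143]
contact_force: [0.8, -0.9, -0.0]
opening: 0.0091
8.95 [ 0.54799761 -0.1601338   0.09367248] [[ 0.0035  0.9962  0.0869]
 [-0.0016  0.0869 -0.9962]
 [-1.      0.0034  0.0019]] [ 0.79558391 -0.93950942 -0.03632936] [0.00389905 0.02158377 0.02167791] 0.00905814733882769
```

View pics/w6.png

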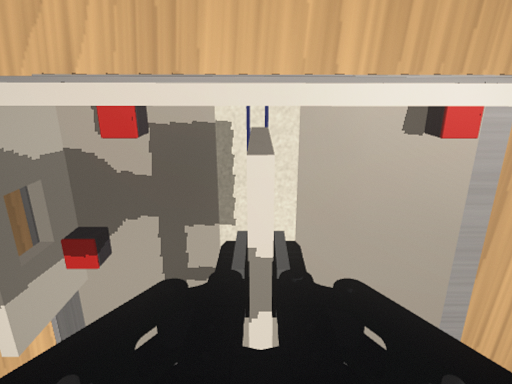

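View pics/s6.png

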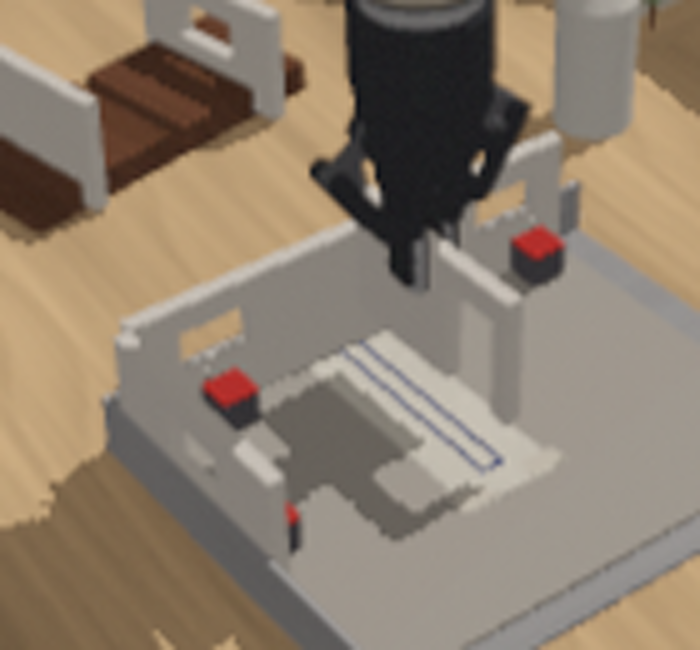

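The panel hangs over the outline with its end close to the wall. In the wrist view the lines are at columns 249 and 267, the end foot at about (260,128) and the wall's top inner edge at row 105. Successive pose readings differ by a few mm, so I'll check whether that is settling or noise.

```bash
python3 - <<'E'
from h import *
def ori(o):
    M=R.from_rotvec(o['tool_rot']).as_matrix(); return np.degrees([np.arctan2(M[1,1],M[0,1]),M[0,0],M[1,0]]).round(2)
for i in range(5):
    o=ctrl.get_obs(); print(o['t'],o['tool_pos'].round(4),ori(o),o['contact_force'].round(2),o['q'].round(4), abs(o['dq']).max().round(3)); im=ctrl.get_image('wrist')
cv2.imwrite('pics/w7.png',im[:,:,::-1]); np.savez('w7.npz',p=o['tool_pos'],r=o['tool_rot'])
E
```

```text
9.05 [ 0.5478 -0.1601  0.0934] [ 4.98  0.18 -0.08] [-0.68  0.17 -0.95] [-0.4148  0.0479  1.8581 -0.      1.2321 -0.5016] 0.007
9.1 [ 0.5476 -0.1601  0.0931] [ 4.97  0.16 -0.07] [ 0.17  0.31 -0.2 ] [-0.4149  0.0482  1.8584 -0.      1.232  -0.5017] 0.008
9.15 [ 0.5473 -0.16    0.0927] [ 4.97  0.12 -0.05] [-0.46 -0.02 -1.11] [-0.4149  0.0485  1.8588 -0.      1.232  -0.5016] 0.009
9.2 [ 0.5471 -0.16    0.0923] [ 4.97  0.09 -0.04] [-0.38  0.73 -1.18] [-0.415   0.0488  1.8592 -0.      1.232  -0.5017] 0.008
9.25 [ 0.5469 -0.1599  0.092 ] [ 4.97  0.06 -0.03] [-0.17  0.6  -1.27] [-0.415   0.049   1.8595  0.      1.2319 -0.5017] 0.005
```

It is slow settling after motion. I'll wait, then measure at rest.

```bash
python3 -m handwheel '[[0.0,[0,0,0],[0,0,0]],[0.0,[0,0,0],[0,0,0]],[0.0,[0,0,0],[0,0,0]],[0.0,[0,0,0],[0,0,0]],[0.0,[0,0,0],[0,0,0]],[0.0,[0,0,0],[0,0,0]],[0.0,[0,0,0],[0,0,0]],[0.0,[0,0,0],[0,0,0]],[0.0,[0,0,0],[0,0,0]],[0.0,[0,0,0],[0,0,0]]]' 60
python3 - <<'E'
from meas import *
def ori(o):
    M=R.from_rotvec(o['tool_rot']).as_matrix(); return np.degrees([np.arctan2(M[1,1],M[0,1]),M[0,0],M[1,0]]).round(2)
o=ctrl.get_obs(); im=ctrl.get_image('wrist'); c=cam('wrist',o)
print(o['t'],o['tool_pos'].round(4),ori(o),o['contact_force'].round(2))
cv2.imwrite('pics/w8.png',im[:,:,::-1]); crop(im,200,60,320,180,6,'pics/c8.png')
L=lines(im,c,106,128)
for p in L:
    m,d=fit(p); d*=np.sign(d[1]); print(len(p),m.round(4),np.degrees(np.arctan2(-d[0],d[1])))
g=cv2.cvtColor(im,cv2.COLOR_RGB2GRAY).astype(float)
T=[]
for x in [*range(20,95),*range(150,240),*range(275,420)]:
    for y in range(95,115):
        if g[y,x]>175>=g[y+1,x]: T.append(at_z(c,(x,y+(g[y,x]-175)/(g[y,x]-g[y+1,x])),.086)[:2]);break
T=np.array(T);k=np.polyfit(T[:,0],T[:,1],1);k=np.polyfit(*(T[abs(T[:,1]-np.polyval(k,T[:,0]))<.001].T),1)
print('wall top yaw',np.degrees(np.arctan(k[0])),'y@.5396',np.polyval(k,.5396))
E
```

```text
t: 10.13
tool_pos: [0.5466, -0.1597, 0.0913]
tool_rot: [1.145, 1.249, -1.145]
contact_force: [0.7, -0.8, -0.6]
opening: 0.0091
10.1333 [ 0.5466 -0.1597  0.0913] [ 4.97  0.   -0.  ] [ 0.74 -0.81 -0.59]
20 [ 0.5341 -0.1039] 4.460319339796531
20 [ 0.5471 -0.1027] 5.219409205617008
wall top yaw 4.954679252753267 y@.5396 -0.09135000830506032
```

View pics/c8.png

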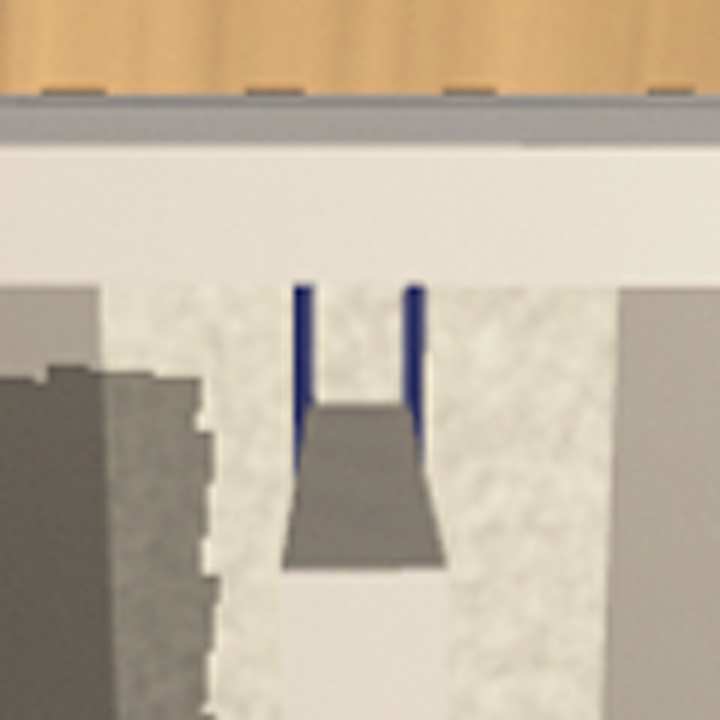

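The crop shows the panel's end foot (crop columns 313–407, mid 360) centred between the blue lines (304 and 414, mid 359), with a gap left to the wall. One last geometry check of the tool offsets before lowering.

```bash
python3 - <<'E'
from h import *
o=ctrl.get_obs(); c=cam('wrist',o); T=R.from_rotvec(o['tool_rot']).as_matrix(); p=o['tool_pos']
print(p, ctrl.camera_params('wrist')['T_tool_cam'][:3,3])
tc=lambda u,v,z:(T.T@(at_z(c,(u,v),z)-p)).round(4)
zf=p[2]-.0485
f=lambda u,v:(200+(u+.5)/6-.5,60+(v+.5)/6-.5)
print('foot',tc(*f(313,404),zf),tc(*f(407,404),zf),'top',tc(*f(282,570),zf+.08),tc(*f(446,570),zf+.08))
print('lines near foot',tc(*f(304,400),.006),tc(*f(414,400),.006),'at wall',tc(*f(304,287),.006),tc(*f(415,287),.006))
print('wall top edge',tc(*f(150,287),.086),tc(*f(550,288),.086))
E
```

```text
[ 0.54658381 -0.15970723  0.09132298] [-0.14304879 -0.00014393 -0.07834439]
foot [ 0.0485 -0.0053 -0.0547] [ 0.0485  0.004  -0.0547] top [-0.0315 -0.005  -0.0548] [-0.0315  0.0047 -0.0548]
lines near foot [ 0.0853 -0.0073 -0.0506] [ 0.0853  0.0057 -0.0507] at wall [ 0.0853 -0.0072 -0.0636] [ 0.0853  0.0057 -0.0637]
wall top edge [ 0.0053 -0.0164 -0.0688] [ 0.0053  0.0138 -0.0688]
```

The panel is centred within about 0.3 mm of the outline's midline, with a 14 mm gap and yaw matching the wall. Lowering slowly.

```bash
python3 -m handwheel '[[0.0,[0.004,0,0],[0,0,0]],[0.0,[0.006,0,0],[0,0,0]],[0.0,[0.006,0,0],[0,0,0]],[0.0,[0.006,0,0],[0,0,0]],[0.0,[0.004,0,0],[0,0,0]],[0.0,[0.003,0,0],[0,0,0]],[0.0,[0.002,0,0],[0,0,0]],[0.0,[0.001,0,0],[0,0,0]],[0.0,[0,0,0],[0,0,0]],[0.0,[0,0,0],[0,0,0]]]' 60
python3 -m handwheel '[[0.0,[0,0,0],[0,0,0]],[0.0,[0,0,0],[0,0,0]],[0.0,[0,0,0],[0,0,0]],[0.0,[0,0,0],[0,0,0]],[0.0,[0,0,0],[0,0,0]],[0.0,[0,0,0],[0,0,0]]]'
```

```text
t: 11.02
tool_pos: [0.5467, -0.1598, 0.0595]
tool_rot: [1.145, 1.249, -1.145]
contact_force: [1.3, 0.1, -1.6]
opening: 0.0095
t: 11.52
tool_pos: [0.5466, -0.1597, 0.0593]
tool_rot: [1.145, 1.249, -1.145]
contact_force: [-1.1, -0.1, -2.1]
opening: 0.0089
```

```bash
python3 -m handwheel '[[0.0,[0.001,0,0],[0,0,0]],[0.0,[0.001,0,0],[0,0,0]],[0.0,[0.0005,0,0],[0,0,0]],[0.0,[0,0,0],[0,0,0]],[0.0,[0,0,0],[0,0,0]],[0.0,[0,0,0],[0,0,0]]]' 60
python3 -m handwheel '[[0.0,[0.0005,0,0],[0,0,0]],[0.0,[0,0,0],[0,0,0]],[0.0,[0,0,0],[0,0,0]]]'
python3 -m handwheel '[[0.0,[0.0005,0,0],[0,0,0]],[0.0,[0,0,0],[0,0,0]],[0.0,[0,0,0],[0,0,0]]]'
```

```text
t: 12.02
tool_pos: [0.5465, -0.1597, 0.0568]
tool_rot: [1.145, 1.249, -1.145]
contact_force: [-0.6, 0.1, -0.7]
opening: 0.0089
t: 12.27
tool_pos: [0.5465, -0.1597, 0.0563]
tool_rot: [1.145, 1.249, -1.145]
contact_force: [-0.8, -1.0, -0.3]
opening: 0.0091
t: 12.52
tool_pos: [0.5465, -0.1597, 0.0557]
tool_rot: [1.145, 1.249, -1.145]
contact_force: [-0.1, -0.8, -1.6]
opening: 0.0094
```

```bash
python3 -m handwheel '[[0.0,[0.0005,0,0],[0,0,0]],[0.0,[0,0,0],[0,0,0]],[0.0,[0,0,0],[0,0,0]]]'
python3 -m handwheel '[[0.0,[0.0005,0,0],[0,0,0]],[0.0,[0,0,0],[0,0,0]],[0.0,[0,0,0],[0,0,0]]]'
python3 -m handwheel '[[0.0,[0.0005,0,0],[0,0,0]],[0.0,[0,0,0],[0,0,0]],[0.0,[0,0,0],[0,0,0]]]'
```

```text
t: 12.77
tool_pos: [0.5465, -0.1597, 0.0553]
tool_rot: [1.145, 1.249, -1.145]
contact_force: [-0.1, -0.2, -1.5]
opening: 0.009
t: 13.02
tool_pos: [0.5465, -0.1597, 0.0548]
tool_rot: [1.145, 1.249, -1.145]
contact_force: [-0.2, 0.6, -1.3]
opening: 0.0091
t: 13.27
tool_pos: [0.5467, -0.1597, 0.0545]
tool_rot: [1.145, 1.249, -1.145]
contact_force: [-0.8, 0.2, 0.8]
opening: 0.0093
```

```bash
python3 -m handwheel '[[0.0,[0.0005,0,0],[0,0,0]],[0.0,[0,0,0],[0,0,0]],[0.0,[0,0,0],[0,0,0]],[0.0,[0,0,0],[0,0,0]]]'
python3 - <<'E'
from h import *
F=[];W=[]
for i in range(4):
    im=ctrl.get_image('wrist' if i else 'side')
    if i==0: side=im
    o=ctrl.get_obs(); F.append(o['contact_force']); W.append(o['wrist_torque'])
print(o['t'],o['tool_pos'],np.mean(F,0).round(2),np.mean(W,0).round(3))
crop(side,200,170,310,270,7,'pics/s9.png'); crop(im,200,60,320,180,5,'pics/c9.png')
E
```

```text
t: 13.6
tool_pos: [0.5467, -0.1597, 0.0545]
tool_rot: [1.145, 1.249, -1.145]
contact_force: [-2.5, 2.0, 5.3]
opening: 0.0087
13.8 [ 0.54672456 -0.15976007  0.05453799] [-2.53  1.39  5.58] [ 0.175  0.504 -0.026]
```

View pics/s9.png

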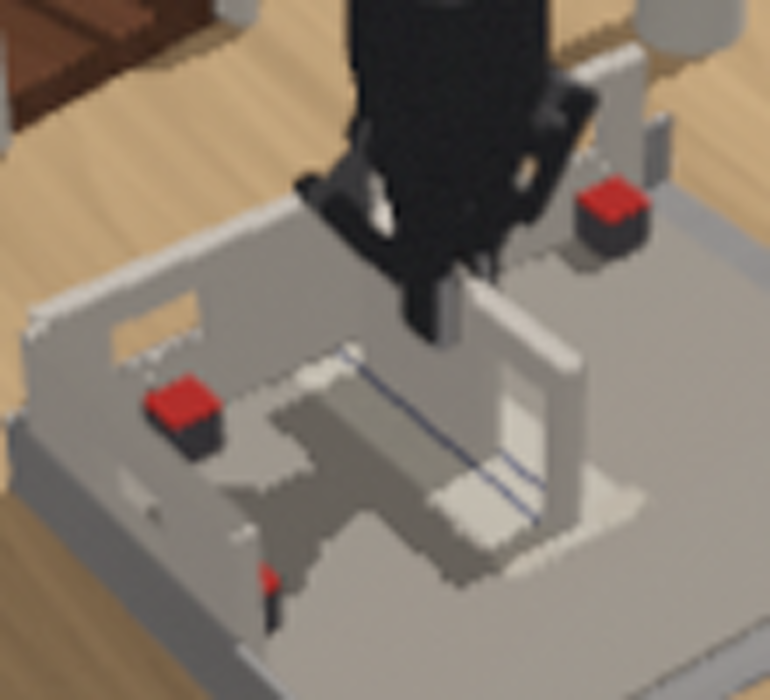

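View pics/c9.png

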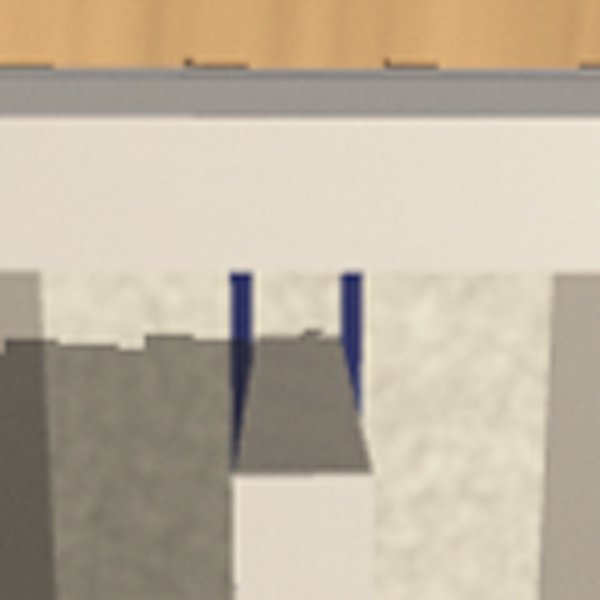

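The panel stands on the floor (Fz about +5.6 N) inside the outline: foot columns 252–342 against lines 241 and 352 in the crop, same midpoint. I'll ease the downward load a little, then slide towards the wall (14 mm gap).

```bash
python3 -m handwheel '[[0.0,[-0.0003,0,0],[0,0,0]],[0.0,[0,0,-0.001],[0,0,0]],[0.0,[0,0,-0.0015],[0,0,0]],[0.0,[0,0,-0.0015],[0,0,0]],[0.0,[0,0,-0.0015],[0,0,0]],[0.0,[0,0,-0.0015],[0,0,0]],[0.0,[0,0,-0.0015],[0,0,0]],[0.0,[0,0,-0.001],[0,0,0]],[0.0,[0,0,0],[0,0,0]],[0.0,[0,0,0],[0,0,0]]]'
python3 -m handwheel '[[0.0,[0,0,0],[0,0,0]],[0.0,[0,0,0],[0,0,0]],[0.0,[0,0,0],[0,0,0]],[0.0,[0,0,0],[0,0,0]]]'
python3 - <<'E'
from h import *
F=[]
for i in range(3):
    im=ctrl.get_image('wrist'); o=ctrl.get_obs(); F.append(o['contact_force'])
M=R.from_rotvec(o['tool_rot']).as_matrix()
print(o['t'],o['tool_pos'],np.mean(F,0).round(2),'tool F',(M.T@np.mean(F,0)).round(2),np.degrees(np.arctan2(M[1,1],M[0,1])))
crop(im,200,60,320,180,5,'pics/c10.png')
E
```

```text
t: 14.63
tool_pos: [0.5461, -0.1503, 0.0545]
tool_rot: [1.145, 1.248, -1.145]
contact_force: [-0.3, -2.5, 5.2]
opening: 0.0091
t: 14.97
tool_pos: [0.5461, -0.1503, 0.0545]
tool_rot: [1.145, 1.248, -1.145]
contact_force: [0.3, -2.6, 4.6]
opening: 0.0095
15.1167 [ 0.54612741 -0.15032337  0.05451779] [ 0.71 -2.11  5.03] tool F [-5.03  0.53  2.17] 4.965638765696456
```

View pics/c10.png

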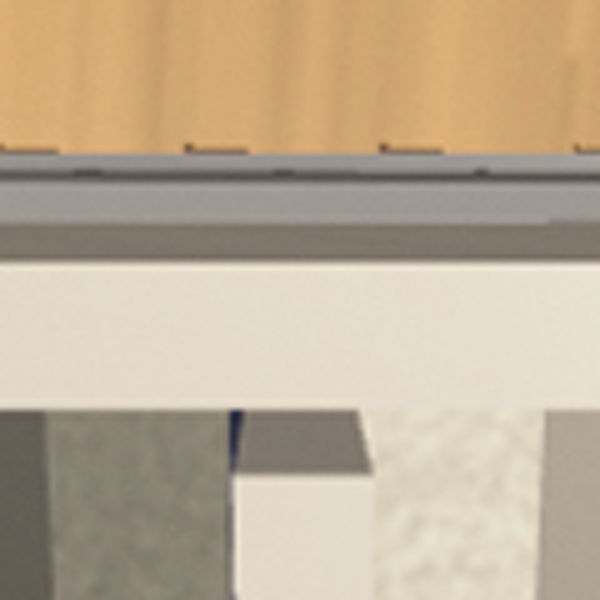

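A gap of about 4.6–5 mm remains and friction is about 2 N. I'll ease the load slightly and creep on.

```bash
python3 -m handwheel '[[0.0,[-0.0003,0,0],[0,0,0]],[0.0,[0,-0.0002,-0.0006],[0,0,0]],[0.0,[0,0,-0.0006],[0,0,0]],[0.0,[0,0,-0.0006],[0,0,0]],[0.0,[0,0,-0.0006],[0,0,0]],[0.0,[0,0,-0.0006],[0,0,0]],[0.0,[0,0,-0.0006],[0,0,0]],[0.0,[0,0,0],[0,0,0]],[0.0,[0,0,0],[0,0,0]]]'
python3 -m handwheel '[[0.0,[0,0,-0.0003],[0,0,0]],[0.0,[0,0,0],[0,0,0]],[0.0,[0,0,0],[0,0,0]]]'
python3 -m handwheel '[[0.0,[0,0,-0.0003],[0,0,0]],[0.0,[0,0,0],[0,0,0]],[0.0,[0,0,0],[0,0,0]]]'
```

```text
t: 15.87
tool_pos: [0.5452, -0.1467, 0.0545]
tool_rot: [1.145, 1.249, -1.145]
contact_force: [0.2, -2.5, 5.1]
opening: 0.0094
t: 16.12
tool_pos: [0.5452, -0.1465, 0.0545]
tool_rot: [1.145, 1.249, -1.145]
contact_force: [0.4, -3.3, 4.1]
opening: 0.0093
t: 16.37
tool_pos: [0.5452, -0.1462, 0.0546]
tool_rot: [1.145, 1.249, -1.145]
contact_force: [-0.1, -3.8, 4.9]
opening: 0.009
```

```bash
python3 -m handwheel '[[0.0,[0,0,-0.0003],[0,0,0]],[0.0,[0,0,0],[0,0,0]],[0.0,[0,0,0],[0,0,0]]]'
python3 -m handwheel '[[0.0,[0,0,-0.0003],[0,0,0]],[0.0,[0,0,0],[0,0,0]],[0.0,[0,0,0],[0,0,0]]]'
python3 -m handwheel '[[0.0,[0,0,-0.0003],[0,0,0]],[0.0,[0,0,0],[0,0,0]],[0.0,[0,0,0],[0,0,0]]]'
```

```text
t: 16.62
tool_pos: [0.5452, -0.1459, 0.0546]
tool_rot: [1.145, 1.249, -1.145]
contact_force: [0.7, -2.8, 5.0]
opening: 0.0095
t: 16.87
tool_pos: [0.5452, -0.1457, 0.0545]
tool_rot: [1.145, 1.249, -1.145]
contact_force: [0.3, -4.1, 5.4]
opening: 0.0093
t: 17.12
tool_pos: [0.5451, -0.1457, 0.0546]
tool_rot: [1.144, 1.248, -1.145]
contact_force: [0.8, -5.7, 5.2]
opening: 0.0089
```

Contact: y has stopped at -0.1457 and Fy is rising. I'll check by picture.

```bash
python3 - <<'E'
from h import *
F=[];W=[]
for i in range(4):
    im=ctrl.get_image('wrist') if i else ctrl.get_image('side')
    if i==0: side=im
    o=ctrl.get_obs(); F.append(o['contact_force']); W.append(o['wrist_torque'])
M=R.from_rotvec(o['tool_rot']).as_matrix()
print(o['t'],o['tool_pos'],'tool F',(M.T@np.mean(F,0)).round(2),np.mean(W,0).round(3),'yaw',np.degrees(np.arctan2(M[1,1],M[0,1])),M[:,0].round(4))
crop(im,200,80,320,190,5,'pics/c11.png'); crop(side,200,170,310,270,7,'pics/s11.png')
E
```

```text
17.3167 [ 0.54516162 -0.14568135  0.05456387] tool F [-4.61  0.07  5.47] [-0.818 -0.037 -0.006] yaw 4.970559731116545 [ 2.0e-04 -1.1e-03 -1.0e+00]
```

View pics/c11.png

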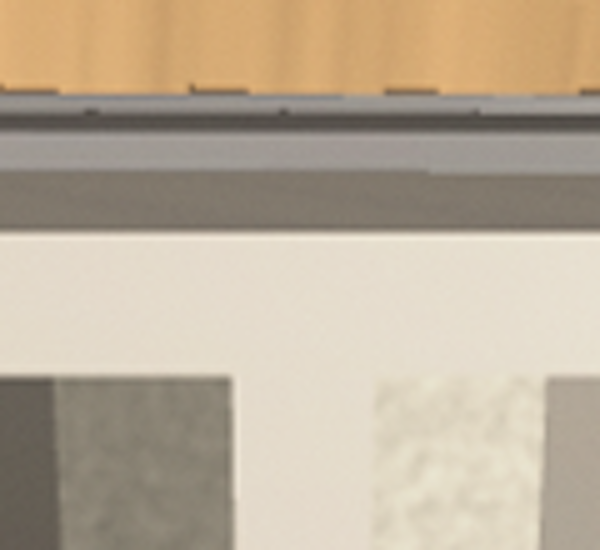

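View pics/s11.png

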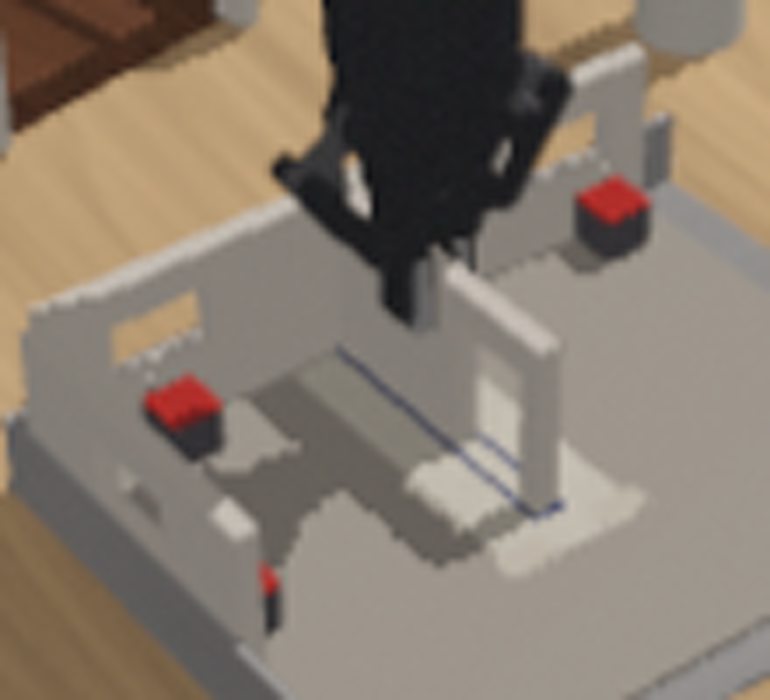

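The panel top now meets the wall with no gap (crop (233–372, 376)). In the side view it stands inside the blue lines, with the outline's end line just at its doorway end. I'll build up the push gradually.

```bash
python3 -m handwheel '[[0.0,[0,0,-0.0003],[0,0,0]],[0.0,[0,0,0],[0,0,0]],[0.0,[0,0,0],[0,0,0]],[0.0,[0,0,0],[0,0,0]]]'
python3 -m handwheel '[[0.0,[0,0,-0.0003],[0,0,0]],[0.0,[0,0,0],[0,0,0]],[0.0,[0,0,0],[0,0,0]],[0.0,[0,0,0],[0,0,0]]]'
```

```text
t: 17.65
tool_pos: [0.5452, -0.1457, 0.0546]
tool_rot: [1.144, 1.247, -1.146]
contact_force: [0.1, -6.2, 5.2]
opening: 0.0092
t: 17.98
tool_pos: [0.5451, -0.1457, 0.0546]
tool_rot: [1.144, 1.247, -1.146]
contact_force: [0.7, -7.4, 2.7]
opening: 0.0092
```

```bash
python3 -m handwheel '[[0.0,[0,0,-0.0004],[0,0,0]],[0.0,[0,0,0],[0,0,0]],[0.0,[0,0,0],[0,0,0]],[0.0,[0,0,0],[0,0,0]]]'
python3 -m handwheel '[[0.0,[0,0,-0.0004],[0,0,0]],[0.0,[0,0,0],[0,0,0]],[0.0,[0,0,0],[0,0,0]],[0.0,[0,0,0],[0,0,0]]]'
```

```text
t: 18.32
tool_pos: [0.5452, -0.1457, 0.0546]
tool_rot: [1.143, 1.246, -1.146]
contact_force: [0.9, -9.0, 4.1]
opening: 0.0092
t: 18.65
tool_pos: [0.5451, -0.1457, 0.0546]
tool_rot: [1.143, 1.246, -1.147]
contact_force: [1.6, -10.0, 2.8]
opening: 0.0093
```

```bash
python3 - <<'E'
from h import *
F=[];W=[]
for i in range(4):
    ctrl.get_image('wrist')
    o=ctrl.get_obs(); F.append(o['contact_force']); W.append(o['wrist_torque'])
M=R.from_rotvec(o['tool_rot']).as_matrix()
print(o['t'],o['tool_pos'],'tool F',(M.T@np.mean(F,0)).round(2),np.mean(W,0).round(3),'yaw',np.degrees(np.arctan2(M[1,1],M[0,1])),M[:,0].round(4))
E
```

```text
18.85 [ 0.54514465 -0.14569074  0.05458422] tool F [-3.23  0.04 10.46] [-1.369 -0.116 -0.003] yaw 4.958620595111102 [ 7.0e-04 -3.7e-03 -1.0e+00]
```

The push is about 10.5 N total. The tool has tilted 0.2° under load, and the foot could lag by about 0.3 mm, so I'll take that tilt out.

```bash
python3 -m handwheel '[[0.0,[0,0,0],[0,0.1,0]],[0.0,[0,0,0],[0,0,0]],[0.0,[0,0,0],[0,0,0]],[0.0,[0,0,0],[0,0.1,0]],[0.0,[0,0,0],[0,0,0]],[0.0,[0,0,0],[0,0,0]],[0.0,[0,0,0],[0,0,0]]]'
python3 - <<'E'
from h import *
F=[];W=[]
for i in range(4):
    ctrl.get_image('wrist')
    o=ctrl.get_obs(); F.append(o['contact_force']); W.append(o['wrist_torque'])
M=R.from_rotvec(o['tool_rot']).as_matrix()
print(o['t'],o['tool_pos'],'tool F',(M.T@np.mean(F,0)).round(2),np.mean(W,0).round(3),'yaw',np.degrees(np.arctan2(M[1,1],M[0,1])),M[:,0].round(4))
E
```

```text
t: 19.43
tool_pos: [0.5451, -0.1456, 0.0546]
tool_rot: [1.145, 1.248, -1.145]
contact_force: [1.1, -9.4, 2.8]
opening: 0.009
19.6333 [ 0.54515854 -0.14562856  0.05456468] tool F [-2.58  0.35  9.54] [-1.521 -0.136 -0.021] yaw 4.974475249880307 [ 4.e-04 -4.e-04 -1.e+00]
```

```bash
python3 -m handwheel '[[0.0,[0,0,-0.0003],[0,0.03,0]],[0.0,[0,0,0],[0,0,0]],[0.0,[0,0,0],[0,0,0]],[0.0,[0,0,0],[0,0,0]],[0.0,[0,0,0],[0,0,0]],[0.0,[0,0,0],[0,0,0]],[0.0,[0,0,0],[0,0,0]],[0.0,[0,0,0],[0,0,0]],[0.0,[0,0,0],[0,0,0]],[0.0,[0,0,0],[0,0,0]]]'
python3 - <<'E'
from h import *
F=[];W=[];I={}
for n in ['scene','side','wrist','wrist','wrist','wrist']:
    I[n]=ctrl.get_image(n)
    o=ctrl.get_obs(); F.append(o['contact_force']); W.append(o['wrist_torque'])
M=R.from_rotvec(o['tool_rot']).as_matrix()
print(o['t'],o['tool_pos'],'tool F',(M.T@np.mean(F,0)).round(2),np.mean(W,0).round(3),'yaw',np.degrees(np.arctan2(M[1,1],M[0,1])),M[:,0].round(4),o['opening'])
cv2.imwrite('pics/w12.png',I['wrist'][:,:,::-1])
crop(I['side'],180,120,340,270,5,'pics/s12.png'); crop(I['scene'],180,90,340,270,3.3,'pics/sc12.png')
E
```

```text
t: 20.47
tool_pos: [0.5452, -0.1456, 0.0546]
tool_rot: [1.145, 1.248, -1.145]
contact_force: [0.3, -11.1, 1.6]
opening: 0.0094
20.7667 [ 0.54514866 -0.14564121  0.05457475] tool F [-3.09  0.27 10.5 ] [-1.689 -0.135 -0.012] yaw 4.971227188149584 [ 5.e-04 -5.e-04 -1.e+00] 0.00863463268768609
```

View pics/w12.png

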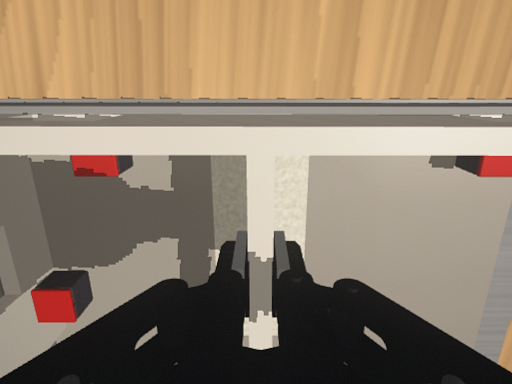

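View pics/s12.png

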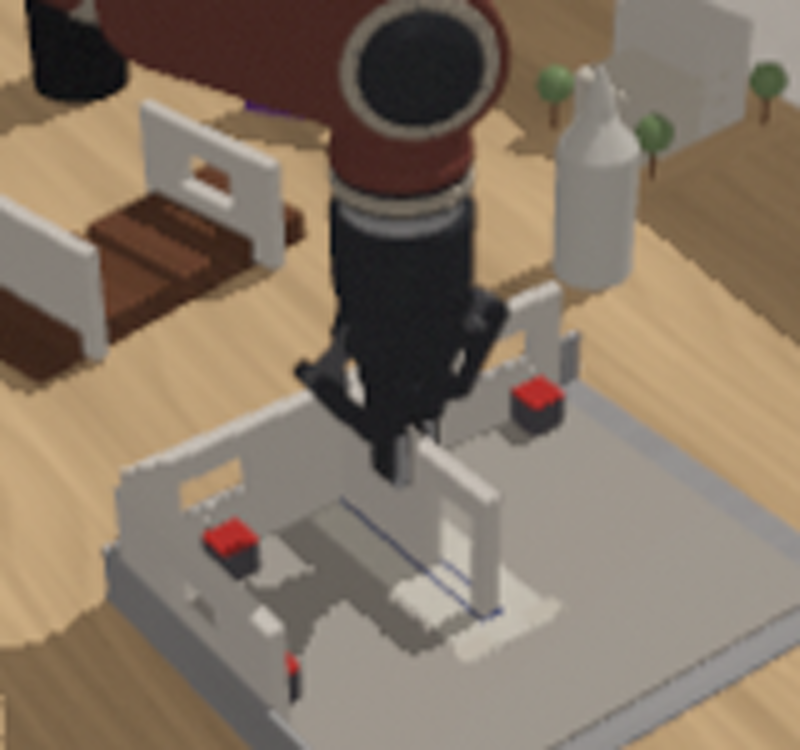

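View pics/sc12.png

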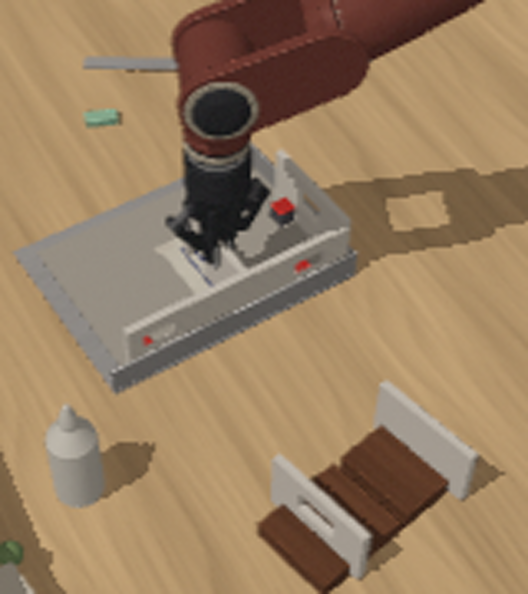

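The wrist view shows the panel end (columns 247–274) flush on the wall edge at row 155, centred on the paper strip (212–309). The side view shows it standing inside the outline, and the other two panels, bottle and magnets are unmoved. The push is steady at about 10.5 N and the tool is vertical, so I'm handing in.

```bash
python3 -c "
from station import ctrl
print(ctrl.finish_job()); o=ctrl.get_obs(); print(o['t'],o['contact_force'],o['opening'])"
```

```text
the job is handed in; nothing more can be done
None
the job is handed in; nothing more can be done
```

The doorway panel is out of the rack's middle slot and standing on its drawn outline. Its plain end is pressed against the long wall and I am still gripping it. I handed the job in at about 20.8 s of robot time.

**Push:** The last average was about 10.5 N towards the wall and about 3 N on the floor, steady. Part of the 10.5 N may be floor friction: about 2 N while sliding, less now. The highest push I saw was about 11 N.

**Alignment:**
- The tool's yaw is 4.97°, and the wall measured between 4.95° and 5.1°.
- The panel's foot was centred between the blue lines to about 0.3 mm in the pictures taken just before contact. The foot itself was hidden after that, so the final position was judged from the panel top and the side view.
- No gap shows at the top of the joint.
- Under load the tool had tilted about 0.2°. I took that out, but a foot gap of a few tenths of a millimetre would be too small to see.

**Disagreements:**
- The networks' best scene match for the panel's centre was the purple look-alike, so I located the panel by eye and geometry instead.
- The calibration gave the wall face 1–2 mm apart at foot and top. I settled this by feeling for contact.

In the last pictures the other two panels, the glue bottle and the magnets look unmoved. I did not check the pencil pot, eraser and try square closely, but the arm stayed well clear of them.

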